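# Change the cassettes in a bench reader

### The arm

A 7-joint arm with a two-finger parallel gripper is mounted at the origin on the work surface. World frame = base frame: x ahead of the robot, y to its left, z up, the work surface at z = 0. Lengths are in mm, angles in rad, forces in N, time in s.
With the tool pointing down it reaches from about 400 to 875 mm from the base axis. Payload 19.3 kg.
Tool frame: the origin (TCP) lies at the very end of the fingers, on their centre line; the grasp point (between the pads) lies 19 mm behind it (grip_point_offset is the z of the grasp point in the tool frame, in mm); z points along the fingers, x is the direction in which the jaws open and shut, and the axes are right-handed (so a half turn about z gives the same grasp; the last joint's range is limited). The gripper opens to 85 mm and grips with 20 to 120 N. Pads are 22 mm wide; open, the fingers measure 114 mm over their backs; the gripper's body (76 mm by 85 mm) begins 54 mm behind the grasp point. The pads swing forward as they close: fully open they stand 13 mm farther back than shut.
Start: joints at [1.098, 0.521, -0.036, 1.599, 0.021, 1.021, -0.113], TCP at [244.969, -574.982, 231.291] pointing down, gripper open.
Joint ranges: [-2.91, 2.91], [-0.3, 2.13], [-1.5, 1.42], [0.17, 2.43], [-1.26, 4.41], [0.16, 1.93], [-2.52, 2.52]. Speed limits (rad/s): [1.89, 1.89, 2.39, 2.39, 3.01, 3.01, 3.01].

### API

Orientations are given as a 3x3 rotation matrix whose columns are the frame's x, y, z axes.
In Python, from workcell import movep, movel, goto_joints, open_gripper, clamp, wait, inverse_kinematics, read_state, camera, PlanningError, finish_job, grip_point_offset gives the robot as it stands. Calls block until the motion is done:
- movep(position, orientation): joint-space move of the TCP to a pose.
- movel(position, frame=None, max_speed=150, guard=None): straight line of the TCP; frame=None keeps the orientation; max_speed is the mean speed in mm/s. With guard (N) it stops when the force on the tool has changed by that much, and returns True; else False.
- goto_joints(angles): joint-space move.
- open_gripper() and clamp(): open the fingers fully, or close them until they stop; the grip force is fixed at half the most.
- wait(seconds).
- inverse_kinematics(position, orientation): joint angles nearest the present ones, or None.
- read_state(): the state.
- camera(name): name is "scene" or "top"; returns a dict with "image" (400x640x3 uint8, blue, green, red), "range_z" (400x640 float32, mm along the optical axis (not along the pixel's ray), 0 where there is no reading), "fx", "fy", "cx", "cy" (pixels), "cam_to_world" (4x4, takes a point from camera to world coordinates). Camera axes: x right, y up, looking along -z (the intrinsics and any distortion apply to the point x, -y, -z); pixel columns grow to the right and rows downward; lengths in mm; the calibration is good to about 2 mm. A picture is of the moment at which its call begins.
A pose or a line that the arm cannot do raises PlanningError and nothing moves.
- finish_job(): hands the job in, once; it reports no verdict.
The state is a dict: "time": time; "qpos": joint angles; "qvel": joint speeds; "joint_efforts": joint torques, N m; "eef_pos": TCP position; "tool_rot": TCP orientation; "ft_force": force on the tool from outside, world axes, zero at the start; "torque": the same for the moment, N m; "finger_gap": finger opening in mm.
Only numpy, scipy, OpenCV 4.12 (cv2) and the standard library are available. Lean on these libraries where they do the work, as an engineer would, in place of code of your own. Each camera call takes 0.05 s, during which the arm holds its last target. There are 200 camera calls.

### The job

Change the cassettes in the bench reader: draw its carriage all the way out from under the hood, take out every spent yellow cassette and lay it flat in the red discard tray, side by side if there are two, and load every fresh blue cassette, one to a bay in any order, with its near edge tucked under the red lip and its far edge lowered until it lies flat on the bay floor. Then slide the carriage fully home under the hood and press the green start button right down. Leave the other things on the bench where they stand.

Things in the scene. Friction and masses are not known exactly. Their poses are not given: they have to be found in the camera images.
- fresh0: Fresh cassette, all blue with two white discs. Rigid plastic, about 0.1 to 0.15 kg. Slab 90 (x) by 56 (y) by 8 mm thick, an upright grip fin in the middle of its top: 12 mm thick in x, 36 mm wide in y, fin top 53 mm above the underside. Same both ways round. Origin: centre of the underside, z up. Two or three are present, flat on the bench.
- fresh1: Another fresh blue cassette, like fresh0; may be absent.
- fresh2: Another fresh blue cassette, like fresh0; may be absent.
- spent0: Spent cassette, yellow with two amber discs, same shape and size as a fresh one (see fresh0). One or two of spent0, spent1, spent2 are present, each seated in a bay of the carriage, under its lip.
- spent1: Spent yellow cassette as spent0, in another bay; may be absent.
- spent2: Spent yellow cassette as spent0, in another bay; may be absent.
- discard: Red discard tray, fixed, 118 mm (x) by 140 mm (y), walls 4 mm thick and 16 mm high, floor 4 mm thick, so 110 by 132 mm inside: room for two cassettes side by side along y. Origin: centre of the underside. It stands on the bench beyond the fresh cassettes.
- reader: Bench reader, fixed: grey base plate 160 mm (x) by 455 mm (y, from -250), 10 mm thick; white hood over its left part (y 0 to 205 mm, x -85 to +85 mm), open below 88 mm, top at 150 mm; mouth faces -y, far (+x) side open. Origin: on the bench below the middle of the mouth; x away from the robot, y into the hood.
- carriage (a joint): How far the aluminium carriage is drawn out of the hood, m: 0 = fully home under the hood (end stop), 0.24 = fully out (end stop). It slides along the reader's -y as it grows; friction about 2 N, stays where it is left; it starts home. The carriage holds three bays side by side along y, 65 mm apart, with red lip along their near (-x) edge.
- bay0 (a point): Bay nearest the handle. Point: centre of the bay floor, 20 mm above the bench; axes as the reader's (x from the lip to the far wall). A bay is 95 mm long (x -47.5 to +47.5) and 62 mm wide between ribs 3 mm thick and 5 mm high; its far (+x) wall is 9 mm high. A cassette seats with its 90 mm along x, its origin at this point.
- bay1 (a point): Middle bay, as bay0. Lip: each bay's near (-x) end has a wall carrying a red lip that overhangs the bay by 14 mm; its underside is 15 mm and its top 19 mm above the bay floor. So a flat cassette cannot pass in: the near edge goes under with the far edge about 12 degrees up, then the far edge is lowered. Out: the reverse.
- bay2 (a point): Bay nearest the hood, as bay0 and bay1.
- handle (a point): Centre of the top of the carriage's black handle: an upright post 14 mm in x by 20 mm in y and 50 mm tall, at the -y end of the carriage; moves with it. Axes as the reader's.
- start (a joint): Green start button on top of the hood: how far it is pressed, m; 0 = up, 0.006 = fully down (5 N, springs back).
- start_top (a point): Centre of the top face of the green start button (32 mm across); pressed straight down.
- dish: Closed clear Petri dish, 60 mm across, 14 mm high, on the bench among the cassettes. Not part of the job; leave it alone.
- eraser: Board eraser, grey with a green back, 70 x 35 x 24 mm, on the bench beyond the discard tray. Not part of the job; leave it alone.
- beaker: Glass beaker, 70 mm across, 85 mm tall, far side of the bench. Not part of the job; leave it alone.
- amber_bottle: Amber reagent bottle, 64 mm across, 130 mm tall, far side of the bench. Not part of the job; leave it alone.
- wash_bottle: White wash bottle, 68 mm across, 160 mm tall, right side of the bench. Not part of the job; leave it alone.
- screwdriver: Screwdriver with orange handle, 180 mm, far side of the bench. Not part of the job; leave it alone.

How it is judged (in metres and radians):
On the way, in this order (a step that is already met when the one before it is completed fails the run):
1. the carriage is drawn all the way out (value of joint carriage above 0.225 m), for 0.2 s.
2. with the carriage out, every spent cassette lies flat in the discard tray and every fresh cassette is seated in a bay (value of joint carriage above 0.15 m and ((horizontal distance between fresh0 and bay0 below 0.008 m and z of fresh0 in the frame of bay0 between -0.003 and 0.003 m and angle between the z axis of fresh0 and the z axis of bay0, either way round below 0.04 rad) or (horizontal distance between fresh0 and bay1 below 0.008 m and z of fresh0 in the frame of bay1 between -0.003 and 0.003 m and angle between the z axis of fresh0 and the z axis of bay1, either way round below 0.04 rad) or (horizontal distance between fresh0 and bay2 below 0.008 m and z of fresh0 in the frame of bay2 between -0.003 and 0.003 m and angle between the z axis of fresh0 and the z axis of bay2, either way round below 0.04 rad)) and ((horizontal distance between fresh1 and bay0 below 0.008 m and z of fresh1 in the frame of bay0 between -0.003 and 0.003 m and angle between the z axis of fresh1 and the z axis of bay0, either way round below 0.04 rad) or (horizontal distance between fresh1 and bay1 below 0.008 m and z of fresh1 in the frame of bay1 between -0.003 and 0.003 m and angle between the z axis of fresh1 and the z axis of bay1, either way round below 0.04 rad) or (horizontal distance between fresh1 and bay2 below 0.008 m and z of fresh1 in the frame of bay2 between -0.003 and 0.003 m and angle between the z axis of fresh1 and the z axis of bay2, either way round below 0.04 rad)) and ((horizontal distance between fresh2 and bay0 below 0.008 m and z of fresh2 in the frame of bay0 between -0.003 and 0.003 m and angle between the z axis of fresh2 and the z axis of bay0, either way round below 0.04 rad) or (horizontal distance between fresh2 and bay1 below 0.008 m and z of fresh2 in the frame of bay1 between -0.003 and 0.003 m and angle between the z axis of fresh2 and the z axis of bay1, either way round below 0.04 rad) or (horizontal distance between fresh2 and bay2 below 0.008 m and z of fresh2 in the frame of bay2 between -0.003 and 0.003 m and angle between the z axis of fresh2 and the z axis of bay2, either way round below 0.04 rad)) and x of spent0 in the frame of discard between -0.032 and 0.032 m and y of spent0 in the frame of discard between -0.042 and 0.042 m and height (world z) of each of spent0, spent1, spent2 below 0.01 m and angle between each of spent0, spent1, spent2's own z axis and vertical below 0.06 rad and x of spent1 in the frame of discard between -0.032 and 0.032 m and y of spent1 in the frame of discard between -0.042 and 0.042 m and x of spent2 in the frame of discard between -0.032 and 0.032 m and y of spent2 in the frame of discard between -0.042 and 0.042 m), for 0.2 s.
3. the carriage is fully home (value of joint carriage below 0.006 m), for 0.2 s.
4. the start button is pressed right down (value of joint start above 0.0045 m), for 0.05 s.
At the end, for the whole second after the job is handed in: The carriage is within 6 mm of fully home, the button is up again, each fresh cassette lies flat in a bay (within 8 mm of the bay's centre, 3 mm of its floor and 0.04 rad of level), every spent cassette lies flat on the floor of the discard tray, and all cassettes are at rest (value of joint carriage below 0.006 m and value of joint start below 0.002 m and ((horizontal distance between fresh0 and bay0 below 0.008 m and z of fresh0 in the frame of bay0 between -0.003 and 0.003 m and angle between the z axis of fresh0 and the z axis of bay0, either way round below 0.04 rad) or (horizontal distance between fresh0 and bay1 below 0.008 m and z of fresh0 in the frame of bay1 between -0.003 and 0.003 m and angle between the z axis of fresh0 and the z axis of bay1, either way round below 0.04 rad) or (horizontal distance between fresh0 and bay2 below 0.008 m and z of fresh0 in the frame of bay2 between -0.003 and 0.003 m and angle between the z axis of fresh0 and the z axis of bay2, either way round below 0.04 rad)) and ((horizontal distance between fresh1 and bay0 below 0.008 m and z of fresh1 in the frame of bay0 between -0.003 and 0.003 m and angle between the z axis of fresh1 and the z axis of bay0, either way round below 0.04 rad) or (horizontal distance between fresh1 and bay1 below 0.008 m and z of fresh1 in the frame of bay1 between -0.003 and 0.003 m and angle between the z axis of fresh1 and the z axis of bay1, either way round below 0.04 rad) or (horizontal distance between fresh1 and bay2 below 0.008 m and z of fresh1 in the frame of bay2 between -0.003 and 0.003 m and angle between the z axis of fresh1 and the z axis of bay2, either way round below 0.04 rad)) and ((horizontal distance between fresh2 and bay0 below 0.008 m and z of fresh2 in the frame of bay0 between -0.003 and 0.003 m and angle between the z axis of fresh2 and the z axis of bay0, either way round below 0.04 rad) or (horizontal distance between fresh2 and bay1 below 0.008 m and z of fresh2 in the frame of bay1 between -0.003 and 0.003 m and angle between the z axis of fresh2 and the z axis of bay1, either way round below 0.04 rad) or (horizontal distance between fresh2 and bay2 below 0.008 m and z of fresh2 in the frame of bay2 between -0.003 and 0.003 m and angle between the z axis of fresh2 and the z axis of bay2, either way round below 0.04 rad)) and x of spent0 in the frame of discard between -0.032 and 0.032 m and y of spent0 in the frame of discard between -0.042 and 0.042 m and height (world z) of each of spent0, spent1, spent2 below 0.01 m and angle between each of spent0, spent1, spent2's own z axis and vertical below 0.06 rad and x of spent1 in the frame of discard between -0.032 and 0.032 m and y of spent1 in the frame of discard between -0.042 and 0.042 m and x of spent2 in the frame of discard between -0.032 and 0.032 m and y of spent2 in the frame of discard between -0.042 and 0.042 m and linear speed of each of fresh0, fresh1, fresh2, spent0, spent1, spent2 below 0.02 m/s); the robot touches nothing.
It fails at once if a bystander is pushed more than 5 cm (distance of any of dish, eraser, beaker, amber_bottle, wash_bottle, screwdriver from where it was at the start of the episode above 0.05 m).
It fails at once if a bottle or the beaker is knocked over (angle between any of beaker, amber_bottle, wash_bottle's own z axis and vertical above 0.6 rad).
It fails at once if a cassette is tipped over (angle between any of fresh0, fresh1, fresh2, spent0, spent1, spent2's own z axis and vertical above 1.1 rad).
Of fresh0, fresh1, fresh2 only 2 to 3 are there at a start; the rules pass over those that are not, and their reading is None.
Of spent0, spent1, spent2 only 1 to 2 are there at a start; the rules pass over those that are not, and their reading is None.
At some moment in a run one of fresh0, fresh1, fresh2 may be knocked a few centimetres aside while the robot is not near it.
It also fails if it takes over 210 s, if anything falls off the work surface, if the arm or the gripper's body presses on something with over 40 N, if the wrist force passes 120 N, or if a joint passes its speed limit or range.

## Working session

There is one attempt and no reset: what is moved stays moved. The work goes in short steps, each a Python script; the robot and the scene stay as the last script left them, time stands still between calls to the robot, and variables do not carry over. Pictures are saved under pics/ and viewed, about 12 in all and at most 16, crops included, and the job is handed in when it is done.

```bash
mkdir -p pics; ls
python3 - <<'E'
from workcell import *
import cv2,numpy as np
for n in("scene","top"):
    c=camera(n);cv2.imwrite(f"pics/{n}0.png",c["image"]);np.savez(f"{n}0.npz",**c)
    print(n,c["fx"],c["fy"],c["cx"],c["cy"],np.round(c["cam_to_world"],3).tolist(),[k for k in c])
s=read_state();print(s["time"],s["eef_pos"],np.round(s["tool_rot"],3).tolist(),s["finger_gap"],grip_point_offset)
E
```

```text
pics
scene 497.8597513254402 497.8597513254402 325.8288310492402 196.9404641406106 [[0.472, -0.839, 0.271, 998.395], [0.882, 0.451, -0.138, -306.323], [-0.006, 0.304, 0.953, 1462.463], [0.0, 0.0, 0.0, 1.0]] ['image', 'range_z', 'fx', 'fy', 'cx', 'cy', 'cam_to_world']
top 395.7945958513627 395.7945958513627 321.46179140517285 197.2235043746029 [[-0.028, 0.988, -0.155, 436.968], [-1.0, -0.027, 0.01, -90.215], [0.006, 0.155, 0.988, 1237.617], [0.0, 0.0, 0.0, 1.0]] ['image', 'range_z', 'fx', 'fy', 'cx', 'cy', 'cam_to_world']
0.1 [ 244.85729325 -574.73386557  230.8175868 ] [[0.392, -0.92, -0.0], [-0.92, -0.392, 0.001], [-0.001, 0.0, -1.0]] 85.56463272054523 -18.700000000000003
```

View pics/scene0.png

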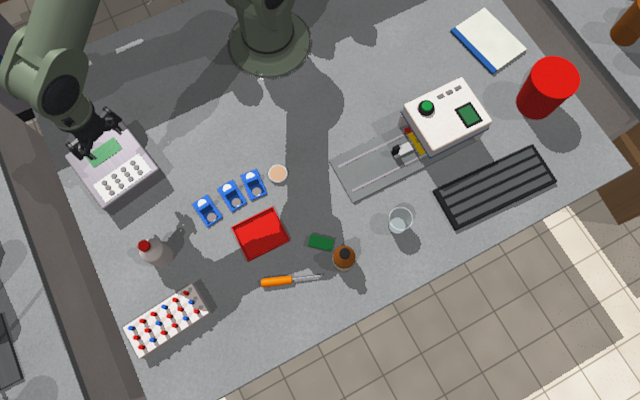

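View pics/top0.png

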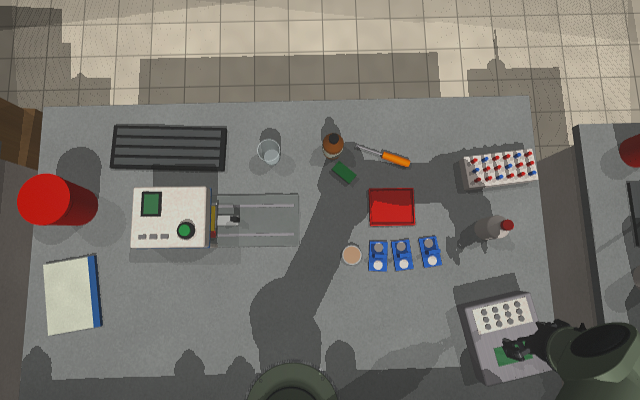

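The scene shows three blue cassettes (top view, about (378,255), (402,254) and (430,251)) with the dish beside them at (351,255). The red tray is at (391,207) and the hood at (170,217). The carriage is home with its handle at about (230,214), one yellow cassette shows at the mouth (213,215), and the green button is at (186,230).

```bash
cat > vis.py <<'E'
import cv2,numpy as np
def cloud(c):
    z=c["range_z"].astype(float);v,u=np.mgrid[:400,:640]
    p=np.stack([(u-c["cx"])/c["fx"]*z,-(v-c["cy"])/c["fy"]*z,-z,np.ones_like(z)],-1)
    return (p@np.asarray(c["cam_to_world"]).T)[...,:3], z>0
def ray(c,u,v,h):
    "world point on plane z=h seen at pixel"
    M=np.asarray(c["cam_to_world"]);d=M[:3,:3]@[(u-c["cx"])/c["fx"],-(v-c["cy"])/c["fy"],-1.]
    return M[:3,3]+d*(h-M[2,3])/d[2]
R={"blue":[(100,110,50),(130,255,255)],"yellow":[(18,110,60),(34,255,255)],"red":[(0,150,70),(6,255,255)],"green":[(50,110,40),(85,255,255)]}
def mask(c,name):
    return cv2.inRange(cv2.cvtColor(c["image"],cv2.COLOR_BGR2HSV),*map(np.array,R[name]))>0
def blobs(m,amin=8):
    n,l,s,_=cv2.connectedComponentsWithStats(m.astype(np.uint8))
    return [l==i for i in range(1,n) if s[i,4]>=amin]
def rect(P):
    (cx,cy),(w,h),a=cv2.minAreaRect(P[:,:2].astype(np.float32))
    if w<h:w,h,a=h,w,a+90
    return [round(float(t),1) for t in(cx,cy,w,h,(a+90)%180-90)]
E
python3 - <<'E'
from vis import *
for n in("scene","top"):
    c=dict(np.load(n+"0.npz"));W,ok=cloud(c)
    print(n,"bench z",np.median(W[...,2][ok&(abs(W[...,2])<15)]))
    for col in R:
        for b in blobs(mask(c,col)&ok&(W[...,0]>200)&(W[...,0]<850)):
            P=W[b]; print(col,b.sum(),"px",np.argwhere(b).mean(0)[::-1].round(1),"ctr",P.mean(0).round(1),"z",np.percentile(P[:,2],[5,50,95]).round(0),"rect",rect(P))
    def hb(lo,hi,x0,x1,y0,y1,t):
        m=ok&(W[...,2]>lo)&(W[...,2]<hi)&(W[...,0]>x0)&(W[...,0]<x1)&(W[...,1]>y0)&(W[...,1]<y1)
        for b in blobs(m): print(t,b.sum(),W[b].mean(0).round(1),rect(W[b]))
    hb(44,60,350,600,-450,-100,"fins")
    hb(140,165,300,700,50,500,"hood")
    hb(50,85,300,700,50,300,"handle?")
    hb(5,14,300,700,-100,300,"plate")
E
```

```text
scene bench z 0.6333379993193375
blue 404 px [473.3  50.7] ctr [363.8 586.7  10.9] z [ 3. 11. 17.] rect [359.9, 588.1, 210.5, 28.5, 9.2]
blue 376 px [253.2 184.1] ctr [ 443.9 -273.1   16. ] z [ 3.  9. 53.] rect [439.2, -273.0, 90.3, 57.0, -4.5]
blue 385 px [231.5 195.3] ctr [ 445.2 -347.5   15.9] z [ 3. 10. 54.] rect [441.3, -347.5, 91.2, 56.1, 5.1]
blue 401 px [206.7 210.4] ctr [ 453.4 -433.9   16.1] z [ 3. 10. 54.] rect [448.5, -434.4, 91.6, 56.3, 7.3]
blue 17 px [190.9 301.8] ctr [ 692.4 -575.1   66.3] z [55. 68. 75.] rect [692.1, -575.6, 9.3, 7.6, -48.1]
blue 18 px [164.1 306.6] ctr [ 669.  -646.1   64.3] z [49. 66. 74.] rect [668.3, -646.8, 8.1, 7.7, -55.0]
blue 19 px [185.3 317.8] ctr [ 724.8 -606.2   65.9] z [51. 66. 75.] rect [723.9, -606.5, 9.1, 8.4, 67.9]
blue 19 px [158.3 322.8] ctr [ 702.2 -676.5   66. ] z [54. 69. 75.] rect [701.6, -676.7, 9.2, 8.0, 56.9]
blue 20 px [131.1 327.8] ctr [ 679.2 -746.9   65.7] z [53. 68. 74.] rect [678.1, -747.9, 9.7, 8.3, 31.9]
blue 21 px [152.4 339.6] ctr [ 735.6 -707.1   66.6] z [58. 68. 73.] rect [735.3, -707.8, 9.9, 8.0, 75.7]
yellow 14
[... 5767 characters left out ...]
1, -174.3, 70.5, 35.2, 49.3]
green 252 px [150.6 203.7] ctr [601.5 370.7 153.8] z [150. 154. 157.] rect [601.3, 371.1, 52.3, 38.0, 1.0]
green 106 px [183.9 229.9] ctr [525.3 271.1 171.8] z [168. 172. 175.] rect [525.7, 272.2, 31.3, 30.4, 62.4]
fins 51 [ 450.9 -430.2   52.9] [451.1, -430.9, 34.9, 11.7, -80.9]
fins 52 [ 443.  -344.6   52.4] [443.3, -345.1, 35.9, 11.9, -83.6]
fins 53 [ 442.1 -270.2   52.6] [441.9, -270.7, 36.3, 11.8, 87.9]
hood 4422 [565.  322.1 151. ] [565.3, 322.9, 207.5, 171.0, 90.0]
handle? 39 [562.4 160.5  66.9] [562.4, 161.8, 19.8, 12.0, -86.7]
handle? 13 [485.5 223.3  68.3] [484.5, 223.5, 11.2, 5.6, -37.2]
plate 3657 [561.9  95.5  10.1] [563.0, 107.4, 275.4, 159.7, 88.6]
```

```bash
cat > rob.py <<'E'
from workcell import *
from vis import *
JX=np.array([[1,0,0],[0,-1,0],[0,0,-1.]])          # jaws along world x, pointing down
JY=np.array([[0,1,0],[1,0,0],[0,0,-1.]])           # jaws along world y
def yaw(deg):
    a=np.radians(deg);return np.array([[np.cos(a),-np.sin(a),0],[np.sin(a),np.cos(a),0],[0,0,1]])
def tilt(deg):
    "far (+x) edge up"
    a=np.radians(deg);return np.array([[np.cos(a),0,-np.sin(a)],[0,1,0],[np.sin(a),0,np.cos(a)]])
def st(t=""):
    s=read_state();print(t,"t",round(s["time"],1),"tcp",s["eef_pos"].round(1),"gap",round(s["finger_gap"],1),"F",np.round(s["ft_force"],1));return s
def snap(tag):
    o={}
    for n in("scene","top"):
        o[n]=camera(n);cv2.imwrite(f"pics/{n}_{tag}.png",o[n]["image"]);np.savez(f"{n}_{tag}.npz",**o[n])
    return o
E
python3 - <<'E'
from rob import *
x,y=562.3,160
for R_ in (JY,JY@np.diag([-1,-1,1.])):
    print(inverse_kinematics([x,y-6,250],R_))
R_=JY
movep([x,y-6,250],R_)
movel([x,y-6,120]); st("above")
print(movel([x,y-6,36],guard=8,max_speed=80)); st("down")
clamp(); s=st("clamped")
E
```

```text
[ 0.23146437  0.56456183 -0.88461507  1.6620954   0.47224874  1.1432813
  0.79260584]
[ 0.02329515  0.48169622 -0.5549188   1.67269052  0.28230045  1.06801394
 -2.1887138 ]
above t 3.9 tcp [562.7 154.2 120.8] gap 85.6 F [0.4 0.3 0.4]
True
down t 4.4 tcp [562.8 154.4  92.9] gap 85.2 F [-7.1 -6.  24.4]
clamped t 5.2 tcp [562.6 153.9  92.9] gap -0.3 F [ 1.4 -0.1 -1.2]
```

Run:
```python
from rob import *
o=snap("a"); im=np.hstack([cv2.resize(o["top"]["image"][130:290,120:340],None,fx=1.8,fy=1.8),cv2.resize(o["scene"]["image"][40:200,320:540],None,fx=1.8,fy=1.8)])
cv2.imwrite("pics/a.png",im);st()
```

```text
t 5.3 tcp [562.6 154.   93. ] gap 0.2 F [ 0.3 -0.3  0.3]
```

View pics/a.png

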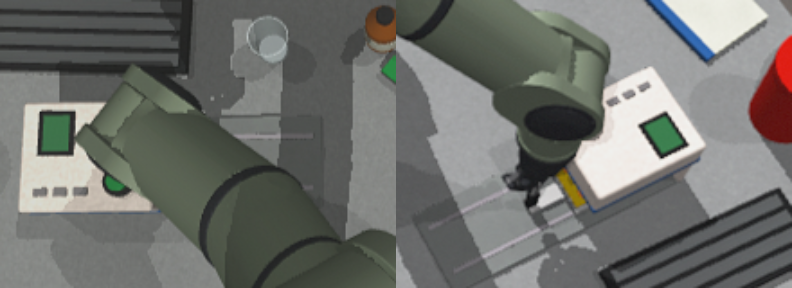

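The first descent stopped on its guard at TCP z 93. The picture shows the wrist and forearm hanging over the hood, with nothing displaced. I'll grip the handle with the tool leaning away from the hood instead.

Run:
```python
from rob import *
a=np.radians(25);s_,c_=np.sin(a),np.cos(a)
T=np.array([[1,0,0],[0,-c_,s_],[0,-s_,-c_]])
x,y=562.3,168
movel([562.6,120,200]);open_gripper()
movep([x,y-50,160],T); st("pre")
print(movel([x,y,36],guard=20,max_speed=100)); st("down")
clamp(); s=st("clamped")
if s["finger_gap"]>8:
    print(movel(s["eef_pos"]+[0,-225,0],max_speed=110,guard=30)); st("pull")
    print(movel(s["eef_pos"]+[0,-246,0],max_speed=40,guard=25)); st("end")
    open_gripper()
    p=read_state()["eef_pos"]; movel(p+[0,-60,140]); st()
    movep([350,150,300],JX)
    o=snap("b"); cv2.imwrite("pics/b.png",cv2.resize(o["top"]["image"][140:300,120:480],None,fx=2.2,fy=2.2))
```

```text
pre t 7.9 tcp [562.2 118.5 160.3] gap 85.2 F [0.1 0.4 0.2]
False
down t 9.4 tcp [562.6 167.7  36.5] gap 85.4 F [ 0.8  0.1 -0.2]
clamped t 10.0 tcp [562.4 168.   36.1] gap 13.2 F [-1.3 -0.4  4. ]
False
pull t 12.2 tcp [559.6 -58.   36.1] gap 13.0 F [-18.   -1.   18.9]
True
end t 12.7 tcp [559.2 -71.4  36.1] gap 13.0 F [-2.8  2.3  9.6]
 t 14.5 tcp [ 559.2 -129.7  175.4] gap 85.7 F [ 0.6 -0.2 -0.2]
```

View pics/b.png

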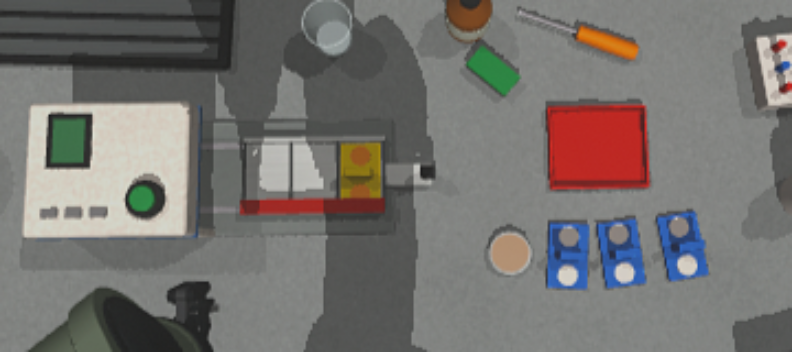

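Carriage is out by about 239 mm. One spent cassette sits in bay 0, bays 1 and 2 are empty, and the fresh cassettes have not moved. Next I measure the bays.

```bash
cat > meas.py <<'E'
from vis import *
import sys
def run(tag):
    for n in("scene","top"):
        c=dict(np.load(f"{n}_{tag}.npz"));W,ok=cloud(c);print(n)
        def hb(lo,hi,x0,x1,y0,y1,t,m=True,amin=15):
            q=ok&m&(W[...,2]>lo)&(W[...,2]<hi)&(W[...,0]>x0)&(W[...,0]<x1)&(W[...,1]>y0)&(W[...,1]<y1)
            for b in blobs(q,amin): print(" ",t,b.sum(),W[b].mean(0).round(1),rect(W[b]))
        hb(0,48,480,650,-130,240,"yellow",mask(c,"yellow"))
        hb(30,50,480,560,-80,240,"lip",mask(c,"red"),60)
        hb(62,82,480,650,-130,200,"fin/handle")
        hb(0,60,350,600,-520,-180,"blue",mask(c,"blue"),100)
        hb(45,60,350,600,-520,-180,"bluefin")
        hb(-3,20,500,700,-450,-220,"tray",mask(c,"red"),300)
        hb(24,34,580,640,-60,200,"farwall",True,30)
if __name__=="__main__": run(sys.argv[1])
E
python3 meas.py b
```

```text
scene
  yellow 23 [530.2  35.1  27.7] [529.8, 35.6, 18.0, 13.4, -84.7]
  yellow 285 [571.8  10.1  28.3] [564.3, 15.0, 79.2, 61.5, -3.0]
  lip 329 [517.7  78.7  39.1] [517.7, 79.3, 196.2, 19.5, 89.3]
  fin/handle 55 [558.9  13.2  71.9] [558.2, 13.1, 35.3, 13.3, 88.6]
  fin/handle 34 [558.5 -80.4  70.3] [558.0, -80.0, 19.4, 15.3, 83.7]
  blue 368 [ 443.3 -273.3   16.4] [439.9, -272.6, 90.1, 55.5, -5.0]
  blue 376 [ 445.4 -347.4   16.2] [441.2, -347.8, 92.0, 55.6, 5.3]
  blue 396 [ 452.9 -434.    16.2] [448.8, -434.8, 92.4, 55.9, 8.3]
  bluefin 54 [ 440.3 -272.9   52.7] [438.6, -273.1, 35.0, 15.3, 83.2]
  bluefin 53 [ 441.2 -347.9   52.5] [440.4, -348.1, 35.6, 14.8, -87.7]
  bluefin 55 [ 449.3 -434.2   52.8] [447.8, -434.6, 34.7, 14.5, -80.6]
  tray 1756 [ 591.7 -323.2    5.7] [591.8, -322.7, 138.6, 118.6, -90.0]
  farwall 91 [607.6 128.9  28. ] [598.1, 128.0, 99.8, 33.9, 88.1]
  farwall 199 [598.1  16.5  28.5] [597.0, 26.4, 95.5, 32.4, 88.4]
top
  yellow 283 [569.8  14.6  28.7] [568.9, 16.2, 75.6, 53.2, -0.8]
  lip 386 [519.9  81.3  39. ] [519.7, 82.3, 197.2, 17.9, 89.7]
  fin/handle 33 [561.1 -78.   69.6] [561.6, -78.0, 17.9, 12.7, 87.8]
  fin/handle 63 [560.7  16.   72.5] [560.9, 16.6, 36.0, 12.7, 88.0]
  blue 380 [ 451.2 -430.2   14. ] [452.2, -431.8, 90.8, 57.7, 9.0]
  blue 385 [ 444.  -343.6   13.7] [444.2, -345.4, 90.4, 56.9, 5.8]
  blue 382 [ 443.2 -269.    13.7] [443.3, -270.2, 90.4, 56.7, -5.3]
  bluefin 51 [ 451.  -431.3   52.4] [451.0, -431.0, 35.2, 11.6, -82.2]
  bluefin 53 [ 443.  -344.4   52.4] [443.1, -345.2, 36.5, 11.9, -86.6]
  bluefin 52 [ 442.2 -270.2   52.4] [441.9, -270.6, 36.0, 11.8, 88.5]
  tray 1640 [ 595.4 -319.5    5.6] [595.3, -320.6, 142.0, 119.8, 88.5]
  farwall 306 [601.6  45.6  28.6] [598.3, 79.8, 193.7, 36.1, 89.9]
```

```bash
cat >> rob.py <<'E'
H=24.; PSI=-0.6
BAY=[np.array([559.9+.7*i,15.3+65*i,20.]) for i in range(3)]
def pose(o,psi=PSI,th=0):
    Q=yaw(psi)@tilt(th);return np.asarray(o,float)+Q@[0,0,H],Q@JX
def L(o,psi=PSI,th=0,v=120,guard=None):
    p,R_=pose(o,psi,th);return movel(p,R_,max_speed=v,guard=guard)
def baypose(i,th,slide=0.,up=0.,x0=0.5,z0=.5):
    "cassette origin with near bottom edge on the floor by the lip, far edge up th deg, drawn back by slide"
    Q=yaw(PSI)@tilt(th);k=1 if th else 0
    return BAY[i]+yaw(PSI)@[-45+x0*k,0,z0*k]+Q@[45+slide,0,0]+[0,0,up]
E
python3 - <<'E'
from rob import *
b=baypose(0,0)
p,R_=pose(b+[0,0,130]);movep(p,R_);st("above")
print(L(b,v=130,guard=25));st("down")
clamp();s=st("clamp")
dx=s["eef_pos"][0]-pose(b)[0][0]
print(L(baypose(0,6),th=6,v=30,guard=40),L(baypose(0,13),th=13,v=30,guard=40));st("tilt")
print(L(baypose(0,13,28),th=13,v=50,guard=40));st("slid")
L(baypose(0,13,28,100),th=13,v=150);s=st("up")
t=np.array([593.5,-321.6,4])
L(t+[0,0,100],psi=0,v=250);L(t+[0,0,6],psi=0,v=120);print(L(t+[0,0,.5],psi=0,v=30,guard=10));st("placed")
open_gripper();wait(.3);L(t+[0,0,100],psi=0,v=250);st("clear")
E
```

```text
above t 17.1 tcp [559.6  16.3 174.8] gap 85.5 F [-0.4  1.7  0.6]
False
down t 18.2 tcp [560.3  15.4  44.7] gap 85.3 F [0.6 0.  0.3]
clamp t 18.9 tcp [560.   15.3  44.2] gap 10.8 F [-2.2 -0.5  5.3]
False False
tilt t 19.6 tcp [554.4  15.4  54.1] gap 10.9 F [ 0.4 -0.1 -0.9]
False
slid t 20.3 tcp [580.9  15.   60.2] gap 11.4 F [-0.4 -0.3 -1. ]
up t 21.1 tcp [580.7  14.9 159.5] gap 10.8 F [-0.3  0.9 -1.7]
False
placed t 23.9 tcp [ 593.5 -321.7   28.5] gap 10.9 F [ 0.3  0.3 -0.7]
clear t 25.5 tcp [ 593.5 -321.8  128.7] gap 85.1 F [ 0.4  0.3 -0.9]
```

```bash
cat >> rob.py <<'E'
PARK=[380,60,300]
def fresh(tag):
    "bench fresh cassettes, mean of both views: x,y,yaw"
    out=[]
    for n,c in snap(tag).items():
        W,ok=cloud(c);q=ok&mask(c,"blue")&(W[...,2]<60)&(W[...,0]>330)&(W[...,0]<560)&(W[...,1]>-560)&(W[...,1]<-120)
        l=[]
        for b in blobs(q,100):
            r=rect(W[b]);f=ok&(W[...,2]>45)&(W[...,2]<60)&(np.hypot(W[...,0]-r[0],W[...,1]-r[1])<25)
            f=W[f].mean(0);print(n,r,f.round(1));l.append([(r[0]+f[0])/2,(r[1]+f[1])/2,r[4]])
        out.append(sorted(l,key=lambda t:-t[1]))
    assert len(out[0])==len(out[1]);out=np.array(out)
    d=out[0]-out[1];assert (abs(d)<6).all(),d
    return out.mean(0)
def load(k,i,tag):
    F=fresh(tag);x,y,ps=F[k];print("take",F[k].round(1),"-> bay",i)
    o=np.array([x,y,0.])
    p,R_=pose(o+[0,0,120],ps);movep(p,R_)
    print("g",L(o+[0,0,1],ps,v=130,guard=25));clamp();s=st("clamp")
    if not 9<s["finger_gap"]<14: print("BAD GRIP");return
    L(o+[0,0,130],ps,v=150)
    b=baypose(i,13,28,70);p,R_=pose(b,th=13);movep(p,R_)
    L(baypose(i,13,28,10),th=13,v=80);st("above")
    print("in",L(baypose(i,13,28,1),th=13,v=30,guard=15),L(baypose(i,13,0,0),th=13,v=40,guard=15));st("slid")
E
python3 - <<'E'
from rob import *
movep(PARK,JX)
load(0,2,"c")
o=snap("c2");cv2.imwrite("pics/c2.png",np.hstack([cv2.resize(o["top"]["image"][180:260,180:340],None,fx=2.5,fy=2.5),cv2.resize(o["scene"]["image"][100:200,300:460],None,fx=2.5,fy=2.5)[:200]]))
E
```

```text
scene [439.9, -273.1, 90.9, 57.2, -4.5] [ 439.9 -272.9   53.2]
scene [440.8, -347.5, 89.0, 56.2, 5.2] [ 441.1 -347.7   52.5]
scene [450.1, -434.3, 91.2, 56.2, 7.6] [ 449.2 -434.4   52.8]
top [452.0, -432.1, 90.7, 57.0, 7.5] [ 451.  -431.3   52.4]
top [444.4, -345.2, 90.5, 56.5, 6.1] [ 443.  -344.4   52.2]
top [443.4, -270.1, 90.3, 56.3, -5.2] [ 442.1 -270.2   52.7]
take [ 441.3 -271.6   -4.8] -> bay 2
g False
clamp t 30.4 tcp [ 441.4 -271.6   25.2] gap 11.2 F [-1.5  0.4  5. ]
above t 33.9 tcp [582.7 145.2  70.7] gap 10.9 F [-0.2  0.  -1.1]
in False False
slid t 35.2 tcp [555.6 145.6  54.4] gap 11.4 F [ 0.9 -0.4  6.9]
```

View pics/c2.png

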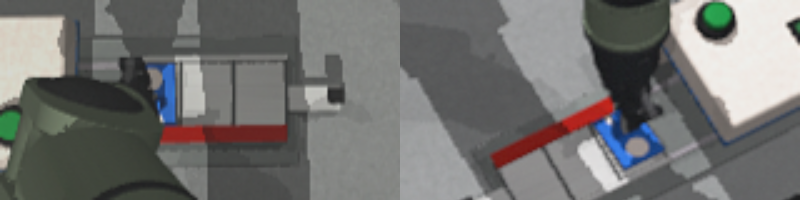

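It is in under the lip. I grasped 1 mm high, so I'll account for that, lower it and release.

```bash
cat >> rob.py <<'E'
def lower(i,dz=1.2):
    up=[0,0,dz]
    print("low",L(baypose(i,7)+up,th=7,v=25,guard=30),L(baypose(i,0)+up,v=25,guard=20));st("flat")
    open_gripper();wait(.2);L(baypose(i,0,up=110),v=200);st("clear")
E
sed -i 's/L(o+\[0,0,1\],ps/L(o+[0,0,.3],ps/' rob.py
python3 - <<'E'
from rob import *
lower(2)
movep(PARK,JX)
load(0,1,"d")
lower(1,.5)
movep(PARK,JX)
o=snap("d2");cv2.imwrite("pics/d2.png",np.hstack([cv2.resize(o["top"]["image"][180:260,180:340],None,fx=2.5,fy=2.5),cv2.resize(o["scene"]["image"][100:200,300:460],None,fx=2.5,fy=2.5)[:200]]))
E
python3 meas.py d2
```

```text
low False True
flat t 36.0 tcp [561.3 145.3  45.2] gap 11.0 F [-3.2 -0.7 11. ]
clear t 37.6 tcp [560.9 144.9 153.1] gap 85.4 F [-0.5  0.6 -0.7]
scene [442.0, -347.5, 90.8, 56.1, 5.2] [ 441.1 -347.7   52.5]
scene [449.4, -434.5, 90.4, 56.0, 7.7] [ 449.1 -433.5   52.7]
top [452.2, -431.7, 90.7, 57.8, 8.8] [ 450.8 -431.2   52.2]
top [444.2, -345.5, 90.9, 57.0, 5.8] [ 443.1 -344.6   52.7]
take [ 442.6 -346.3    5.5] -> bay 1
g False
clamp t 42.0 tcp [ 442.7 -346.4   24.5] gap 11.3 F [-0.3  0.2  4.4]
above t 45.6 tcp [582.1  80.2  70.7] gap 11.0 F [ 0.1  0.3 -1.3]
in False False
slid t 46.9 tcp [554.7  80.4  54.1] gap 11.0 F [ 0.7  0.4 -0.7]
low False True
flat t 47.6 tcp [561.   80.3  44.5] gap 11.1 F [-2.3  0.2  9.5]
clear t 49.2 tcp [560.2  80.  153.1] gap 85.5 F [ 0.3 -0.8 -0.5]
scene
  lip 329 [517.6  79.8  38.7] [517.4, 81.6, 198.0, 20.2, 88.6]
  fin/handle 56 [560.5 142.1  72.4] [560.1, 143.0, 34.6, 12.8, -88.4]
  fin/handle 61 [560.2  77.4  72. ] [559.5, 77.6, 36.5, 13.3, 86.7]
  fin/handle 34 [558.5 -80.   69.7] [558.5, -79.2, 18.7, 14.9, 82.7]
  blue 387 [ 455.5 -386.5   16.1] [
[... 231 characters left out ...]
 117.8, 89.6]
  farwall 425 [598.5  95.3  28.5] [597.4, 79.2, 197.3, 34.6, 89.9]
top
  lip 381 [520.   83.8  39.3] [519.6, 83.7, 194.1, 17.8, 89.6]
  fin/handle 30 [561.4 -76.5  69.9] [561.5, -76.5, 14.8, 12.5, 88.9]
  fin/handle 53 [562.6 146.4  72.9] [561.8, 146.1, 36.7, 11.1, 88.1]
  fin/handle 49 [561.1  79.7  72.6] [561.2, 79.8, 33.5, 12.5, -86.4]
  blue 378 [ 454.2 -382.4   13.7] [454.9, -384.3, 90.1, 57.1, 7.6]
  bluefin 49 [ 593.9 -319.4   55.7] [593.5, -320.0, 36.7, 11.2, 88.9]
  bluefin 51 [ 453.9 -383.5   52. ] [453.9, -384.0, 35.9, 11.5, -80.6]
  tray 1082 [ 594.9 -318.4    6.3] [595.5, -319.8, 140.4, 119.8, 88.6]
  farwall 475 [599.3 103.6  28.8] [598.2, 82.0, 197.9, 36.2, 89.8]
```

View pics/d2.png

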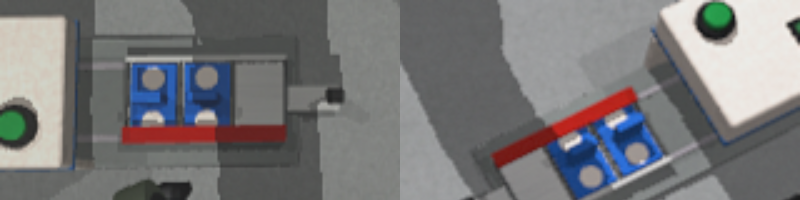

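Both cassettes lie flat, with fin tops at about 72.5 (73 expected). The last fresh cassette has been knocked about 48 mm sideways. It gets re-measured before the grasp anyway, and goes into bay 0.

```bash
python3 - <<'E'
from rob import *
load(0,0,"e")
lower(0,.5)
movep(PARK,JX)
o=snap("e2");cv2.imwrite("pics/e2.png",np.hstack([cv2.resize(o["top"]["image"][180:260,180:340],None,fx=2.5,fy=2.5),cv2.resize(o["scene"]["image"][100:200,300:460],None,fx=2.5,fy=2.5)[:200]]))
for n,c in o.items():
    W,ok=cloud(c);print(n)
    for b in blobs(ok&mask(c,"blue")&(W[...,0]>500)&(W[...,0]<620)&(W[...,1]<200)&(W[...,1]>-40)&(W[...,2]<38),30):
        P=W[b];A=np.c_[P[:,:2]-P[:,:2].mean(0),np.ones(len(P))];k=np.linalg.lstsq(A,P[:,2],rcond=None)[0]
        print(" slab",b.sum(),P.mean(0).round(1),"tilt",k[:2].round(3))
E
python3 meas.py e2|grep -E "scene|top|fin/h"
```

```text
scene [452.1, -387.2, 90.1, 55.7, 8.0] [ 451.8 -387.3   52.3]
top [454.9, -384.3, 90.1, 56.3, 7.7] [ 454.1 -383.4   51.8]
take [ 453.2 -385.6    7.8] -> bay 0
g False
clamp t 53.8 tcp [ 453.4 -385.7   24.5] gap 11.3 F [-0.6  0.2  4.4]
above t 57.3 tcp [581.4  15.1  70.7] gap 11.3 F [ 0.1 -0.6 -0.6]
in False False
slid t 58.6 tcp [554.1  15.4  54.1] gap 11.2 F [ 0.1  0.3 -1.4]
low False False
flat t 59.4 tcp [560.2  15.3  44.5] gap 10.8 F [ 2.2 -0.   1.2]
clear t 61.0 tcp [559.4  15.1 153.1] gap 85.2 F [ 0.4  0.2 -0.1]
scene
 slab 222 [574.1 138.4  28. ] tilt [-0.009 -0.002]
 slab 231 [572.9  72.3  27.7] tilt [-0.019 -0.004]
 slab 227 [572.5   8.1  28. ] tilt [-0.015 -0.002]
top
 slab 271 [573.2 144.   28. ] tilt [-0.021 -0.014]
 slab 255 [571.4  78.5  27.9] tilt [-0.023 -0.013]
 slab 253 [569.9  14.5  28.2] tilt [-0.006 -0.003]
scene
  fin/handle 56 [560.6 143.2  71.9] [559.2, 144.0, 35.9, 14.5, -89.8]
  fin/handle 60 [559.9  77.   71.6] [559.0, 77.7, 35.9, 13.9, -88.5]
  fin/handle 61 [559.5  13.1  71. ] [559.3, 13.5, 36.8, 14.0, -85.3]
  fin/handle 36 [558.8 -79.7  69.9] [558.2, -78.7, 20.6, 14.1, -89.8]
top
  fin/handle 30 [561.4 -76.5  70.3] [561.5, -76.5, 15.0, 12.7, 89.3]
  fin/handle 53 [562.6 146.4  73.2] [561.7, 146.4, 35.8, 11.1, 88.3]
  fin/handle 50 [561.   79.9  73.4] [560.8, 81.6, 35.9, 11.3, -86.3]
  fin/handle 61 [561.   16.4  71.9] [561.1, 16.5, 35.9, 11.6, 89.9]
```

View pics/e2.png

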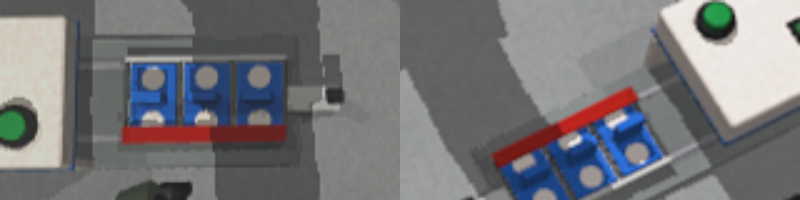

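All three are seated, with slab tops at about 28 and fins at bay centres. Now push the carriage home with closed fingers and check before pressing the button.

Run:
```python
from rob import *
a=np.radians(25);s_,c_=np.sin(a),np.cos(a)
T=np.array([[1,0,0],[0,-c_,s_],[0,-s_,-c_]])
movel([420,-60,260],max_speed=250);clamp()
movep([558,-130,160],T);movel([558,-130,46],max_speed=120,guard=20)
print(movel([560.8,115,46],max_speed=70,guard=25));st("push1")
print(movel([561.3,160,46],max_speed=25,guard=15));st("home")
p=read_state()["eef_pos"];movel(p+[0,-40,0]);movel(p+[0,-60,150]);movep([380,-60,300],JX);st()
o=snap("f");cv2.imwrite("pics/f.png",np.hstack([cv2.resize(o["top"]["image"][170:270,120:320],None,fx=2,fy=2),cv2.resize(o["scene"]["image"][70:170,350:550],None,fx=2,fy=2)]))
for n,c in o.items():
    W,ok=cloud(c)
    for b in blobs(ok&(W[...,2]>60)&(W[...,2]<80)&(abs(W[...,0]-561)<20)&(W[...,1]>-130)&(W[...,1]<200),10): print(n,"handle",W[b].mean(0).round(1),rect(W[b]))
    for b in blobs(mask(c,"green")&ok&(W[...,2]>160),20): print(n,"button",W[b].mean(0).round(1),rect(W[b]))
```

```text
False
push1 t 69.0 tcp [560.7 114.9  46. ] gap 0.2 F [ 1.5 -1.8  0.4]
True
home t 70.1 tcp [561.3 142.9  45.6] gap -0.3 F [ 0.5 -3.1  3.6]
 t 72.7 tcp [380.7 -59.4 299.5] gap 0.3 F [ 1.  -0.4  0. ]
scene handle [561.6 158.8  68.9] [561.9, 158.1, 21.0, 16.2, -80.0]
scene button [523.8 267.4 170.2] [522.6, 269.0, 31.0, 30.5, 8.1]
top handle [562.2 161.5  68.9] [562.5, 161.6, 18.9, 11.5, 88.9]
top button [525.5 271.  171.8] [525.7, 272.0, 31.8, 30.2, 61.0]
```

View pics/f.png

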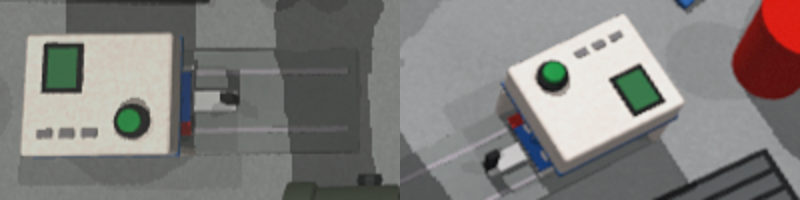

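The handle is at y 158.8 (scene) and 161.5 (top), within about 1 mm of its starting readings, so the carriage is home. Press the button.

Run:
```python
from rob import *
x,y=524.6,270
movep([x,y,230],JX);movel([x,y,185],max_speed=60)
s=st("pre")
print(movel([x,y,156],max_speed=20,guard=14));st("pressed")
wait(.3);st("held")
movel([x,y,240]);movep([380,-60,300],JX)
wait(.5);o=snap("g")
for n,c in o.items():
    W,ok=cloud(c)
    for b in blobs(ok&(W[...,2]>60)&(W[...,2]<80)&(abs(W[...,0]-561)<20)&(W[...,1]>-130)&(W[...,1]<200),10): print(n,"handle",W[b].mean(0).round(1))
    for b in blobs(mask(c,"green")&ok&(W[...,2]>155),20): print(n,"button",W[b].mean(0).round(1))
    for b in blobs(mask(c,"yellow")&ok&(W[...,1]<-250)&(W[...,0]<660)&(W[...,0]>500),40): print(n,"spent",W[b].mean(0).round(1),rect(W[b]))
cv2.imwrite("pics/g.png",o["top"]["image"])
```

```text
pre t 75.0 tcp [524.7 270.1 185.3] gap 0.3 F [-0.1  0.2  0. ]
True
pressed t 76.0 tcp [524.7 270.  166. ] gap -0.2 F [-2.7 -1.9 12.3]
held t 76.3 tcp [524.7 270.  166. ] gap -0.1 F [-2.5 -2.3 14.9]
scene handle [561.5 158.5  68.2]
scene button [524.5 268.  169.9]
scene spent [ 595.7 -322.4   19.4] [592.4, -322.4, 90.9, 55.9, -0.6]
top handle [562.8 161.1  70. ]
top button [525.4 271.  171.9]
top spent [ 594.7 -318.    18.3] [596.3, -319.5, 91.3, 55.6, -0.4]
```

View pics/g.png

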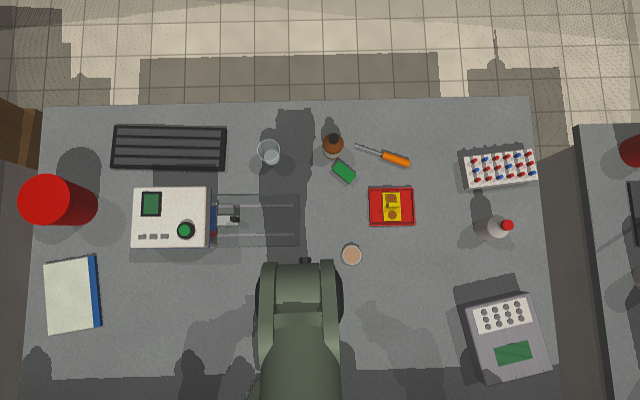

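The button bottomed out at 166 (from about 172, 15 N) and is up again. The yellow cassette lies in the tray at (391,207) and the other objects look undisturbed.

```bash
python3 -c "from workcell import *;print(finish_job())"
```

```text
the job is handed in; nothing more can be done
None
```

The job is done and handed in at about 78 s of the 210 s allowed; no verdict was reported.

**What I did**
- I drew the carriage out about 239 mm and laid the one spent cassette, from bay 0, flat in the discard tray.
- I loaded the three fresh cassettes into bays 2, 1 and 0. I re-measured each one before grasping, which caught the last one after it had been knocked about 48 mm aside.
- I pushed the carriage home, then pressed the start button to its stop.

**Last checks**
- **Fresh cassettes:** before going under the hood, slab tops were at about 28 mm and fin tops at 71–73 mm (28 and 73 expected), each at its bay centre within about 2 mm. The tilt fits read 0.006–0.027 rad, which I took as depth noise.
- **Carriage:** the handle is back within about 1 mm of where it started.
- **Button:** it went down about 6 mm at 15 N and came back up.
- **Spent cassette:** it is flat and centred in the tray.
- **Other things on the bench:** they look unmoved.

**What disagreed or went wrong**
- My first descent to the handle stopped on its force guard at about 24 N. It was probably the open gripper touching the hood edge, though I did not confirm that. I redid it with the tool tilted away from the hood.
- The two cameras differ by a constant 2–3 mm. I used their mean, and most placements were relative, so this largely cancels.

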